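# Refit the drive cover on the labelling head

### The arm

A 6-joint arm with a two-finger parallel gripper is mounted at the origin on the work surface. World frame = base frame: x ahead of the robot, y to its left, z up, the work surface at z = 0. Lengths are in m, angles in rad, forces in N, time in s.
With the tool pointing down it reaches from about 0.325 to 0.85 m from the base axis. Payload 4.4 kg.
Tool frame: the origin (TCP) lies between the finger pads; the fingertips stand ctrl.tip_reach ahead of it and the grasp point (between the pads) lies 6 mm ahead of it (ctrl.tip_reach is the distance from the TCP to the fingertips, in m); z points along the fingers, x is the direction in which the jaws open and shut, and the axes are right-handed (so a half turn about z gives the same grasp; the last joint's range is limited). The gripper opens to 94 mm and grips with 3 to 60 N. Pads are 16 mm wide; open, the fingers measure 119 mm over their backs; the gripper's body (75 mm by 177 mm) begins 78 mm behind the grasp point.
Start: joints at [1.171, 0.207, 1.542, -0, 1.393, -0.15], TCP at [0.142, 0.557, 0.23] pointing down, gripper open.
Joint ranges: [-2.73, 2.73], [-0.86, 2.22], [0.23, 2.46], [-1.11, 4.25], [0.08, 2.63], [-2.82, 2.82]. Speed limits (rad/s): [2.79, 2.79, 3.14, 3.14, 3.14, 3.14].

### API

Orientations are given as a rotation vector (axis times angle).
In Python, from station import ctrl gives the robot as it stands. Calls block until the motion is done:
- ctrl.movep(position, orientation): joint-space move of the TCP to a pose.
- ctrl.line_to(position, orientation=None, feed=0.15): straight line of the TCP; orientation=None keeps the orientation; feed is the mean speed in m/s.
- ctrl.set_joints(angles): joint-space move.
- ctrl.release() and ctrl.close_gripper(): open the fingers fully, or close them until they stop; the grip force is fixed at half the most.
- ctrl.sleep(seconds).
- ctrl.inverse_kinematics(position, orientation): joint angles nearest the present ones, or None.
- ctrl.read_state(): the state.
- ctrl.grab_frame(name): name is "side" or "top" or "wrist"; returns a dict with "image" (420x560x3 uint8, red, green, blue), "camera_matrix" (3x3 intrinsics, pixels), "T" (4x4, takes a point from camera to world coordinates). Camera axes: x right, y down, z forward; pixel columns grow to the right and rows downward; lengths in m; the calibration is good to about 2 mm. A picture is of the moment at which its call begins. There is no depth.
A pose or a line that the arm cannot do raises ctrl.PlanningError and nothing moves.
- ctrl.close_job(): hands the job in, once; it reports no verdict.
Trained networks look in a picture, given as the dict that the camera call returned (one of the last four; its "shot" number tells which), for a name from the list of things; names that differ only in an ending like _2 or _b are one class to them, and where a whole thing is asked for, a point or a joint stands for the part that bears it (a point fixed in the world has none). Each returns a list of dicts, best first, with "conf" (0 to 1); they miss things now and then, are a little off and sometimes report something else, mostly with a low value. They report only what shows in the picture. A call takes as long as a camera call. They do not tell look-alikes from the thing itself.
- ctrl.find_in(picture, target): "rect" ([left, top, right, bottom] in pixels, round what is visible of it).
- ctrl.silhouettes(picture, target): "pixels" (420x560 bool, what is visible of it) and "rect" ([left, top, right, bottom] in pixels, round what is visible of it).
- ctrl.spot_point(picture, target): "pixel" ([column, row] in pixels: a listed point, or the origin of a listed thing).
The state is a dict: "time_s": time; "joints": joint angles; "qvel": joint speeds; "effort": joint torques, N m; "position": TCP position; "tcp_rot": TCP orientation; "ft_force": force on the tool from outside, world axes, zero at the start; "moment": the same for the moment, N m; "gripper_width": finger opening in m.
Only numpy, scipy, OpenCV 4.12 (cv2) and the standard library are available. Lean on these libraries where they do the work, as an engineer would, in place of code of your own. Each camera call takes 0.05 s, during which the arm holds its last target.

### The job

Close the open drive housing with the loose steel cover plate: pick it up by its handle, hook its tongue under the housing's retaining lip, then swing the other end down so that the cover lies flat, fully down on its seat in the recess. Let go of it, and leave everything else on the table where it is.

Things in the scene. Friction and masses are not known exactly. Their poses are not given: they have to be found in the camera images.
- housing: Fixed aluminium housing, open on top, 188 (x) x 151 (y) mm (all sizes in mm). Origin: centre of underside, on the table; z up. Recess for the cover: x -82 to +82, y -63.5 to +63.5, with a flat seat (ledge 14 or more wide all round) 50 above the table. Side walls and +x wall, 12 thick, top at 59. Its -x end, turned roughly to the robot, has the retaining lip.
- housing_seat (a point): Centre of the recess at seat height (50 above the table), axes as the housing. A seated cover has its origin here, x axis along this x, with play of 2 each way in x, 3.5 in y. It cannot slide in flat, as the +x wall stands 9 above the seat: the tongue goes in tilted
- housing_lip (a point): Middle of the free lower edge of the steel lip (housing x -67, y 0, 62 above the table; axes as housing). The lip is 6 thick (z 62 to 68), spans the whole width and overhangs the recess by 15 (x -82 to -67): a slot 12 high above the seat, closed at x -82
- cover: Loose steel cover plate, 160 (x) x 120 (y) x 5 mm thick, 0.28 to 0.45 kg, lying flat on the table, handle up. Origin: centre of underside; z up. The last 20 at its -x end is a narrower tongue, 80 wide, that goes under the lip; at the start it points roughly to the robot. A black bridge handle stands on top.
- cover_handle (a point): Middle of the handle's bar: cover x +15, y 0, 34 above the underside; axes as the cover. The bar is 14 thick (x), 90 long (y), from 23 to 45 above the underside, on a foot at each end (gap under it 62 wide, 18 high). Pinch it across its thickness, along the cover's x
- cover_tongue (a point): Middle of the tongue's end edge on the underside: cover x = -80, y = 0, z = 0; axes as the cover
- cover_far (a point): Middle of the opposite end edge on the underside: cover x = +80, y = 0, z = 0; axes as the cover
- knob: Bystander, loose: black star knob on a short steel stem, standing, 48 wide, 52 tall. Origin: middle of its underside; do not disturb
- roller: Bystander, loose: steel guide roller with blue end caps, standing, 37 diameter, 70 tall. Origin: middle of its underside; do not disturb
- core: Bystander, loose: cardboard tube, standing, 90 diameter, 60 tall. Origin: middle of its underside; do not disturb
- wrench: Bystander, loose: steel wrench, 170 long, lying flat. Origin: middle of its underside; do not disturb
- oil: Bystander, loose: white bottle with black cap, 54 diameter, 130 tall. Origin: middle of its underside; do not disturb
- carton: Bystander, loose: cardboard carton 60 x 90 x 60 tall. Origin: middle of its underside; do not disturb
- driver: Bystander, loose: screwdriver, 180 long, lying flat. Origin: middle of its underside; do not disturb
There are look-alikes about, which are no part of the job. Leave any pink or turquoise look-alike of the cover alone. Several things have the shape of the housing; the one meant has the colours described above.

How it is judged:
On the way:
1. the tongue is under the lip, with the cover still tilted, its other end up (x of cover_tongue in the frame of housing_lip between -0.02 and -0.003 m and z of cover_tongue in the frame of housing_lip between -0.016 and -0.003 m and horizontal distance between cover and housing_seat below 0.03 m and z of cover_far in the frame of housing_seat above 0.006 m), for 0.05 s.
At the end, for the whole second after the job is handed in: The cover lies at rest in the housing's recess: tongue end under the lip (tongue edge at least 7 mm past the lip's edge), both ends of its underside within 2.5 mm of the seat, tilt under 0.03 rad, centre within 8 mm of the seat's centre (x of cover_tongue in the frame of housing below -0.074 m and z of each of cover_tongue, cover_far in the frame of housing_seat below 0.0025 m and z of cover_far in the frame of housing_seat above -0.003 m and horizontal distance between cover and housing_seat below 0.008 m and angle between cover's own z axis and vertical below 0.03 rad and linear speed of cover below 0.01 m/s); the robot touches nothing.
It fails at once if a bystander is knocked or moved by more than 25 mm (distance of any of knob, roller, core, wrench, oil, carton, driver from where it was at the start of the episode above 0.025 m).
It also fails if it takes over 48 s, if anything falls off the work surface, if the arm or the gripper's body presses on something with over 40 N, if the wrist force passes 120 N, or if a joint passes its speed limit or range.

## Working session

There is one attempt and no reset: what is moved stays moved. The work goes in short steps, each a Python script; the robot and the scene stay as the last script left them, time stands still between calls to the robot, and variables do not carry over. Pictures are saved under pics/ and viewed, and the job is handed in when it is done.

```bash
ls; mkdir -p pics; python3 - <<'E'
from station import ctrl
import cv2
print(ctrl.read_state(), ctrl.tip_reach)
for n in ["top","side"]:
    f=ctrl.grab_frame(n)
    cv2.imwrite(f"pics/{n}0.png",f["image"][:,:,::-1])
    print(n,f["camera_matrix"],f["T"])
    for t in ["housing","cover"]:
        for d in ctrl.find_in(f,t): print(t,d)
    for t in ["cover_handle","cover_tongue","cover_far","housing_lip","housing_seat","cover","housing"]:
        for d in ctrl.spot_point(f,t): print(t,d)
E
```

```text
pics
{'time_s': 0.0, 'joints': array([ 1.17146467e+00,  2.07421267e-01,  1.54287648e+00, -1.90898228e-05,
        1.39348056e+00, -1.50493765e-01]), 'qvel': array([-0.00070504, -0.00030834, -0.00036386, -0.00049827, -0.0017758 ,
        0.00029202]), 'effort': array([-3.28244578e-04, -3.70861316e+01, -2.81427455e+01,  6.99070981e-02,
        3.60255910e-02, -1.61799380e-04]), 'position': array([0.14134247, 0.55662127, 0.22932676]), 'tcp_rot': array([ 2.47908615,  1.92793042, -0.00298005]), 'ft_force': array([-0.20721247,  0.75276697,  0.33092502]), 'moment': array([ 0.01760761, -0.0423706 , -0.06708461]), 'gripper_width': 0.09412851296529431} 0.025
top [[398.92264574   0.         278.02415468]
 [  0.         398.92264574 205.65270471]
 [  0.           0.           1.        ]] [[ 0.01007089 -0.99531712  0.09613749  0.42065168]
 [-0.99993962 -0.00960135  0.00534535 -0.05596424]
 [-0.00439727 -0.09618551 -0.99535371  1.11257807]
 [ 0.          0.          0.          1.        ]]
housing {'rect': [280.7, 163.3, 347.6, 237.6], 'conf': 0.87}
housing {'rect': [401.2, 259.2, 489.3, 346.9],
[... 2375 characters left out ...]
0.56}
cover_far {'pixel': [346.2, 204.8], 'conf': 0.96}
cover_far {'pixel': [214.5, 301.6], 'conf': 0.86}
cover_far {'pixel': [356.4, 292.5], 'conf': 0.84}
housing_lip {'pixel': [372.9, 135.9], 'conf': 0.94}
housing_lip {'pixel': [300.0, 187.7], 'conf': 0.79}
housing_seat {'pixel': [360.7, 140.5], 'conf': 0.92}
housing_seat {'pixel': [272.9, 194.5], 'conf': 0.78}
housing_seat {'pixel': [290.8, 291.7], 'conf': 0.41}
cover {'pixel': [352.1, 189.2], 'conf': 0.88}
cover {'pixel': [354.1, 322.8], 'conf': 0.85}
cover {'pixel': [252.4, 294.9], 'conf': 0.74}
housing {'pixel': [274.7, 204.5], 'conf': 0.89}
housing {'pixel': [273.2, 194.2], 'conf': 0.69}
housing {'pixel': [356.4, 150.4], 'conf': 0.62}
```

View pics/top0.png

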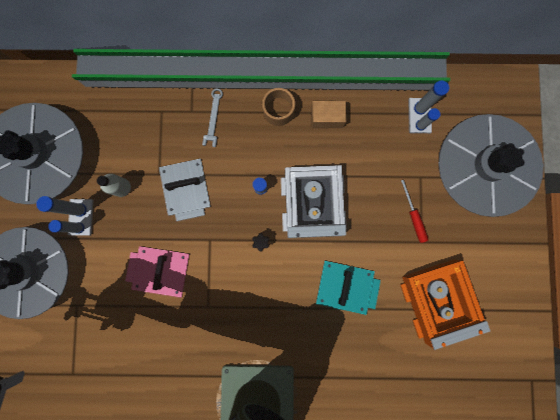

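View pics/side0.png

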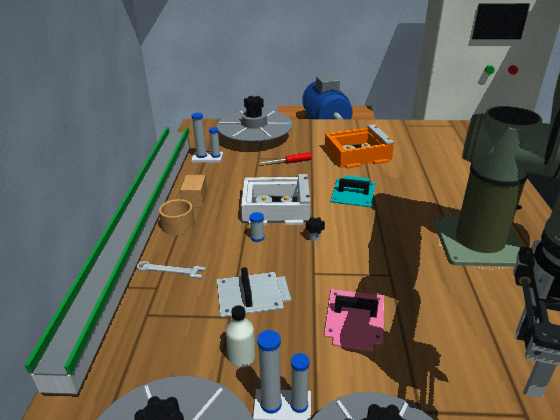

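The top view shows the grey steel cover at about (185,190), tongue at (189,217). The aluminium housing is at (314,202), lip at (312,228). The pink and turquoise covers and the orange housing are look-alikes. The roller (260,185) and knob (262,240) stand between cover and housing.

```bash
cat > h.py <<'E'
import numpy as np, cv2
from scipy.spatial.transform import Rotation as R
from station import ctrl
def onplane(f,px,z):
    K=f["camera_matrix"];T=f["T"]
    d=T[:3,:3]@np.linalg.solve(K,[px[0],px[1],1.]); o=T[:3,3]
    return o+d*(z-o[2])/d[2]
def proj(f,P):
    K=f["camera_matrix"];T=f["T"]
    c=(np.atleast_2d(P)-T[:3,3])@T[:3,:3]; u=c@K.T
    return u[:,:2]/u[:,2:]
def down(yaw,tilt=0):  # tool x along yaw dir (world), tool z down
    x=np.array([np.cos(yaw),np.sin(yaw),0]);z=np.array([0,0,-1.]);y=np.cross(z,x)
    M=np.c_[x,y,z]
    return M
def rv(M): return R.from_matrix(M).as_rotvec()
def tri(obs): # list of (frame,px)
    A=np.zeros((3,3));b=np.zeros(3)
    for f,px in obs:
        d=f["T"][:3,:3]@np.linalg.solve(f["camera_matrix"],[px[0],px[1],1.]);d/=np.linalg.norm(d)
        P=np.eye(3)-np.outer(d,d);A+=P;b+=P@f["T"][:3,3]
    return np.linalg.solve(A,b)
E
python3 - <<'E'
from h import *
f=ctrl.grab_frame("top")
for n,px,z in [("chandle",[181,183.7],.034),("ctongue",[189,216.9],0),("cfar",[182.6,161.5],0),("c",[184.7,190.6],0),("lip",[312.7,227.9],.062),("seat",[314.3,200.9],.05),("h",[314.5,202.2],0),("knob",[262,240],.03),("roller",[260,185],.07)]:
    print(n,onplane(f,px,z).round(4))
s=ctrl.grab_frame("side")
print(tri([(f,[181,183.7]),(s,[247.5,284.9])]),tri([(f,[312.7,227.9]),(s,[300,187.7])]))
# joint feasibility
for p in ([.43,.19,.3],[.42,-.14,.32]):
    for y in (0,np.pi):
        print(p,y,ctrl.inverse_kinematics(p,rv(down(y))))
w=ctrl.grab_frame("wrist"); Tt=np.eye(4); st=ctrl.read_state()
Tt[:3,:3]=R.from_rotvec(st["tcp_rot"]).as_matrix();Tt[:3,3]=st["position"]
print((np.linalg.inv(Tt)@w["T"]).round(3), w["camera_matrix"])
E
```

```text
chandle [0.5826 0.2157 0.034 ]
ctongue [0.4941 0.1987 0.    ]
cfar [0.6513 0.2218 0.    ]
c [0.5681 0.2132 0.    ]
lip [ 0.4642 -0.1421  0.062 ]
seat [ 0.537  -0.1473  0.05  ]
h [ 0.5388 -0.1521  0.    ]
knob [ 0.4315 -0.0078  0.03  ]
roller [ 0.5757 -0.0022  0.07  ]
[0.5814295  0.21636471 0.03095888] [ 0.4653478  -0.14136551  0.07177537]
[0.43, 0.19, 0.3] 0 [ 2.31658384e-01 -7.02685745e-02  1.69266382e+00 -4.44089210e-16
  1.51919741e+00  2.31658384e-01]
[0.43, 0.19, 0.3] 3.141592653589793 None
[0.42, -0.14, 0.32] 0 [-5.17708211e-01 -1.43243113e-01  1.71825449e+00 -4.44089210e-16
  1.56658128e+00 -5.17708211e-01]
[0.42, -0.14, 0.32] 3.141592653589793 [-0.51770821 -0.14324311  1.71825449  0.          1.56658128  2.62388444]
[[ 1.    -0.     0.     0.001]
 [ 0.     0.961  0.277 -0.081]
 [-0.    -0.277  0.961 -0.154]
 [ 0.     0.     0.     1.   ]] [[303.41964829   0.         283.11239666]
 [  0.         303.41964829 203.77910327]
 [  0.           0.           1.        ]]
```

```bash
python3 - <<'E'
from h import *
import pickle
fr={}
def look(tag,p,names):
    ctrl.movep(p,rv(down(0))); ctrl.sleep(.3)
    f=ctrl.grab_frame("wrist"); cv2.imwrite(f"pics/{tag}.png",f["image"][:,:,::-1])
    for n,z in names:
        for d in ctrl.spot_point(f,n): print(tag,n,d["pixel"],d["conf"],onplane(f,d["pixel"],z).round(4))
    for d in ctrl.silhouettes(f,names[0][0].split("_")[0]): print(d["rect"],d["conf"],d["pixels"].sum()); fr.setdefault(tag+"_sil",[]).append(d)
    fr[tag]=f
C=[("cover",0),("cover_handle",.034),("cover_tongue",0),("cover_far",0)]
H=[("housing",0),("housing_seat",.05),("housing_lip",.062)]
look("w_c1",[.56,.215,.30],C)
look("w_h1",[.53,-.14,.33],H)
look("w_h2",[.47,-.17,.33],H)
pickle.dump(fr,open("fr.pkl","wb"))
print(ctrl.read_state()["time_s"])
E
```

```text
w_c1 cover [287.1, 175.1] 0.94 [0.5659 0.2114 0.    ]
w_c1 cover [153.0, 406.0] 0.69 [ 0.3093 -0.24    0.    ]
w_c1 cover [134.0, 131.0] 0.63 [0.3426 0.2763 0.    ]
w_c1 cover_handle [125.6, 134.1] 0.78 [0.347  0.2738 0.034 ]
w_c1 cover_handle [299.0, 175.0] 0.74 [0.5821 0.218  0.034 ]
w_c1 cover_handle [228.1, 399.8] 0.7 [ 0.4628 -0.1854  0.034 ]
w_c1 cover_tongue [234.8, 184.4] 0.68 [0.486 0.197 0.   ]
w_c1 cover_tongue [133.9, 67.5] 0.65 [0.354  0.3615 0.    ]
w_c1 cover_far [136.9, 181.0] 0.74 [0.337  0.2021 0.    ]
w_c1 cover_far [339.3, 163.7] 0.72 [0.6441 0.2288 0.    ]
w_c1 cover_far [153.9, 375.3] 0.7 [ 0.3197 -0.1663  0.    ]
[230.4, 124.9, 352.9, 218.4] 0.71 8154
[86.9, 65.5, 179.1, 188.8] 0.7 9356
[138.5, 374.6, 185.8, 405.6] 0.7 1184
w_h1 housing [285.5, 175.0] 0.59 [ 0.5342 -0.1488  0.    ]
w_h1 housing [149.7, 353.1] 0.58 [ 0.2726 -0.4982  0.    ]
w_h1 housing_seat [137.7, 372.4] 0.84 [ 0.273  -0.4943  0.05  ]
w_h1 housing_seat [286.5, 180.2] 0.64 [ 0.5353 -0.147   0.05  ]
w_h1 housing_lip [239.3, 184.6] 0.89 [ 0.4681 -0.151   0.062 ]
[138.4, 318.1, 204.6, 404.7] 0.58 2529
w_h2 housing [325.7, 155.5] 0.83 [ 0.5383 -0.1478  0.    ]
w_h2 housing_seat [330.8, 157.6] 0.89 [ 0.5387 -0.1446  0.05  ]
w_h2 housing_seat [171.3, 356.3] 0.67 [ 0.2763 -0.4897  0.05  ]
w_h2 housing_lip [285.9, 159.7] 0.71 [ 0.4746 -0.146   0.062 ]
[119.3, 291.2, 236.2, 406.9] 0.95 4369
[258.8, 93.0, 402.5, 216.3] 0.77 15033
6.5333
```

```bash
python3 - <<'E'
import cv2,numpy as np
a=cv2.imread("pics/w_c1.png")[100:240,200:380];b=cv2.imread("pics/w_h1.png")[80:280,190:390]; c=cv2.imread("pics/w_h2.png")[70:240,240:420]
cv2.imwrite("pics/zc.png",cv2.resize(a,None,fx=4,fy=4,interpolation=cv2.INTER_CUBIC))
cv2.imwrite("pics/zh.png",cv2.resize(b,None,fx=3,fy=3,interpolation=cv2.INTER_CUBIC))
E
```

```text
(no output)
```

View pics/zc.png

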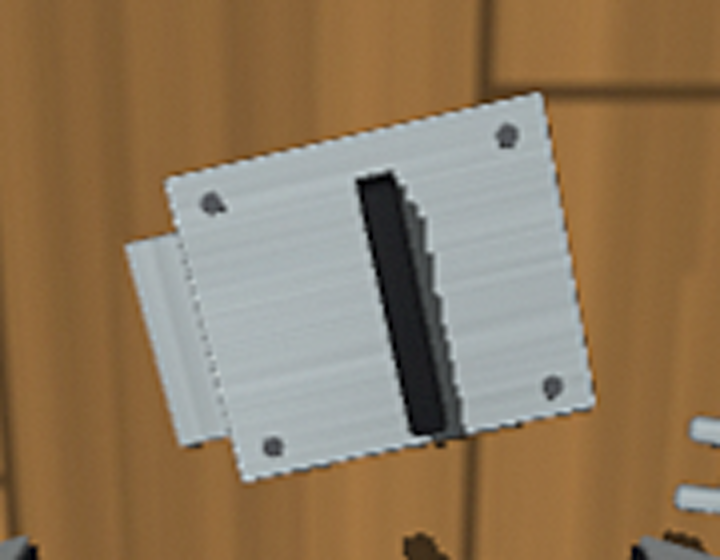

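View pics/zh.png

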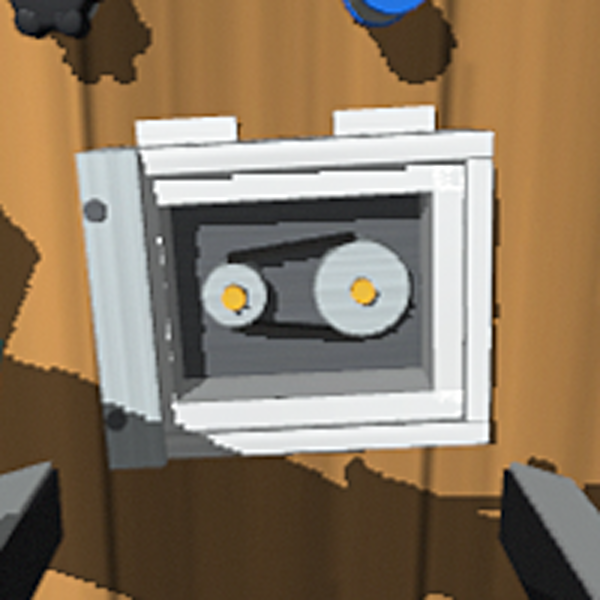

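```bash
cat > fit.py <<'E'
from h import *
import pickle
from scipy.optimize import least_squares
fr=pickle.load(open("fr.pkl","rb"))
def fit(f,P,uv,x0):
    P=np.array(P)/1000.;uv=np.array(uv,float)
    def w(x):
        c,s=np.cos(x[2]),np.sin(x[2]);Q=P.copy();Q[:,0]=x[0]+c*P[:,0]-s*P[:,1];Q[:,1]=x[1]+s*P[:,0]+c*P[:,1];return Q
    r=least_squares(lambda x:(proj(f,w(x))-uv).ravel(),x0,loss="soft_l1")
    print(r.x,(proj(f,w(r.x))-uv).round(1).tolist());return r.x
z=lambda l,s,o:(np.array(l)+.5)/s-.5+np.array(o)
fit(fr["w_c1"],[[-60,60,5],[80,60,5],[80,-60,5],[-60,-60,5],[-80,40,5],[-80,-40,5]],
 z([(165,180),(542,93),(594,406),(245,481),(126,243),(183,445)],4,(200,100)),[.57,.21,.15])
fit(fr["w_c1"],[[8,45,45],[22,45,45],[8,-45,45],[22,-45,45]],z([(358,181),(394,172),(410,434),(446,431)],4,(200,100)),[.57,.21,.15])
fit(fr["w_h1"],[[-94,75.5,68],[-67,75.5,68],[-67,-75.5,68],[-94,-75.5,68],[94,75.5,59],[94,-75.5,59],[82,63.5,59],[82,-63.5,59]],
 z([(77,153),(137,149),(163,463),(110,468),(493,131),(490,441),(467,163),(465,421)],3,(190,80)),[.54,-.147,.0])
E
python3 fit.py; python3 - <<'E'
import cv2
c=cv2.imread("pics/w_h2.png")[70:240,240:420]
cv2.imwrite("pics/zh2.png",cv2.resize(c,None,fx=4,fy=4,interpolation=cv2.INTER_CUBIC)[:600])
E
```

```text
[0.56977319 0.21256865 0.22251029] [[-0.2, -0.4], [0.3, -0.5], [0.8, 0.2], [-0.4, 0.4], [0.0, 0.3], [-0.5, 0.1]]
[0.56871591 0.21470527 0.21237382] [[-0.6, 0.2], [0.8, 0.2], [-0.5, 0.3], [0.3, -1.0]]
[ 0.53675625 -0.14643425  0.04941553] [[-0.6, -0.4], [-0.4, -0.1], [0.4, 0.8], [-0.2, -0.0], [0.5, -0.2], [-0.2, 1.1], [0.2, -1.4], [0.2, 0.5]]
```

View pics/zh2.png

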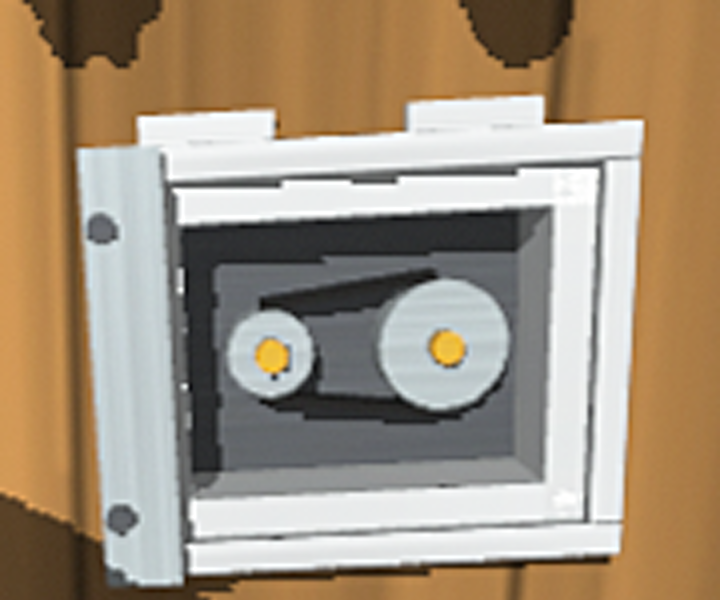

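```bash
cat >> fit.py <<'E'
fit(fr["w_h2"],[[-94,75.5,68],[-67,75.5,68],[-67,-75.5,68],[-94,-75.5,68],[94,75.5,59],[94,-75.5,59],[82,63.5,59],[82,-63.5,59]],
 z([(78,150),(160,150),(185,584),(110,586),(643,121),(619,553),(604,161),(588,521)],4,(240,70)),[.54,-.147,.0])
E
python3 fit.py|tail -1
# feasibility
python3 - <<'E'
from h import *
hp=np.array([.5695,.2130]);a=.22
p=hp+.015*np.array([np.cos(a),np.sin(a)])
for z in (.03,.15): print(ctrl.inverse_kinematics([*p,z],rv(down(a))))
# placement: compute for tilts
h=np.array([.537,-.1463,.05]);b=.049
for th in (0,.1,.15,.2,.25,.3):
  B=R.from_euler('z',b).as_matrix()@R.from_euler('y',-th).as_matrix()
  M=B@down(0)
  print(th,ctrl.inverse_kinematics(h+[0,0,.04],rv(M)), ctrl.inverse_kinematics(h+[-.02,0,.12],rv(M)))
E
```

```text
[ 0.5366599  -0.14703348  0.05438535] [[-0.5, 0.1], [-0.3, -1.0], [-0.6, 0.2], [-0.5, 0.6], [0.3, -0.4], [0.7, 0.4], [0.5, -0.4], [0.6, 1.0]]
[ 2.15761288e-01  5.28011108e-01  1.56019200e+00 -4.44089210e-16
  1.05338955e+00 -4.23871163e-03]
[ 2.15761288e-01  3.78262654e-01  1.49511827e+00 -4.44089210e-16
  1.26821173e+00 -4.23871163e-03]
0 [-0.42148667  0.3238593   1.70964127  0.          1.10809208 -0.47048667] [-0.43689643  0.18530838  1.69784536  0.          1.25843891 -0.48589643]
0.1 [-0.44902921  0.26971806  1.78565686  0.05674021  0.99903153 -0.52665664] [-0.46636611  0.12506926  1.77116298  0.05372201  1.15880876 -0.53475048]
0.15 [-0.46389373  0.24449131  1.82323195  0.09060591  0.94488718 -0.56125531] [-0.48231318  0.09621523  1.80775892  0.08465493  1.10947993 -0.56414859]
0.2 [-0.47950692  0.22068057  1.86044305  0.12914417  0.89126384 -0.60121474] [-0.49909485  0.06835306  1.84425202  0.11890015  1.06069152 -0.59744607]
0.25 [-0.49587848  0.19844475  1.89722688  0.17331492  0.83844058 -0.64751002] [-0.51672558  0.04160902  1.88059301  0.15698606  1.01265317 -0.6351681 ]
0.3 [-0.51301265  0.17795986  1.93351373  0.22427668  0.78678829 -0.70132192] [-0.53521408  0.01612367  1.9167289   0.19951117  0.96562351 -0.6779155 ]
```

Both housing fits agree: (0.5367, -0.1467), yaw 0.052. The cover is at (0.5695, 0.213), yaw 0.218. Residuals are about 1 px or less and match the top view. Next I pick up the cover.

```bash
python3 - <<'E'
from h import *
import pickle
a=.219; p=np.array([.5694,.2133])+.015*np.array([np.cos(a),np.sin(a)])
o=rv(down(a))
ctrl.movep([*p,.16],o)
ctrl.line_to([*p,.042],feed=.15)
s=ctrl.read_state();print(s["position"],s["ft_force"])
ctrl.close_gripper()
s=ctrl.read_state();print(s["gripper_width"],s["position"],s["ft_force"])
ctrl.line_to([*p,.24],feed=.2)
ctrl.sleep(.2)
s=ctrl.read_state();print(s["gripper_width"],s["position"],s["ft_force"],s["moment"],s["time_s"])
f=ctrl.grab_frame("wrist");cv2.imwrite("pics/held.png",f["image"][:,:,::-1]);pickle.dump(dict(f=f,s=s),open("held.pkl","wb"))
g=ctrl.grab_frame("side");cv2.imwrite("pics/heldside.png",g["image"][:,:,::-1])
E
```

```text
[0.58513455 0.21661946 0.04313369] [ 0.20383947 -0.29423734  1.02838163]
0.013723583179823374 [0.58385606 0.21652492 0.04194286] [ 0.10051963 -0.43150004  0.63517384]
0.013911429605409148 [0.58327316 0.21635133 0.23824562] [ 0.75334525 -0.56984214 -3.21561458] [-0.03289713 -0.00418882 -0.00787924] 11.6167
```

View pics/held.png

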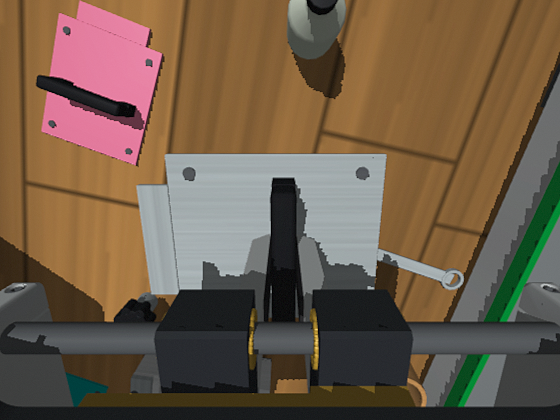

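View pics/heldside.png

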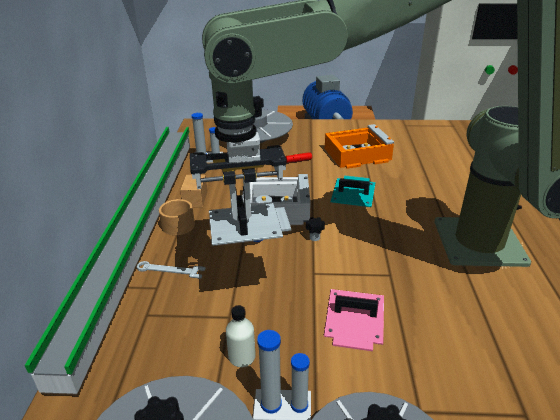

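The cover is held level; the jaws read 13.9 mm against the 14 mm bar. Next I fit its pose in the tool frame.

```bash
python3 - <<'E'
import cv2
c=cv2.imread("pics/held.png")[140:310,120:400]
cv2.imwrite("pics/zheld.png",cv2.resize(c,None,fx=2.8,fy=2.8,interpolation=cv2.INTER_CUBIC))
E
cat > fh.py <<'E'
from h import *
import pickle
from scipy.optimize import least_squares
d=pickle.load(open("held.pkl","rb"));f=d["f"];s=d["s"]
Rt=R.from_rotvec(s["tcp_rot"]).as_matrix();t=s["position"]
P=np.array([[-60,60,5],[80,60,5],[-80,40,5],[-80,-40,5],[8,45,45],[22,45,45]])/1e3
uv=np.array([(166,154),(386,153.5),(138,184.5),(153,294.5),(272.5,179),(295.5,178)])
F=np.diag([1,-1,-1.])
def w(x):
    Rc=R.from_rotvec([x[4],x[3],x[2]]).as_matrix()
    return (((P-[.015,0,.042])@Rc.T+[x[0],x[1],0])@F)@Rt.T+t
for free in ([0,1,2],[0,1,2,3,4]):
    def full(y): x=np.zeros(5);x[free]=y;return x
    r=least_squares(lambda y:(proj(f,w(full(y)))-uv).ravel(),np.zeros(len(free)))
    print(full(r.x).round(4),(proj(f,w(full(r.x)))-uv).round(1).tolist())
E
python3 fh.py
```

```text
[0.002  0.0029 0.0233 0.     0.    ] [[-2.7, -3.5], [2.3, -8.4], [-1.6, -1.8], [1.1, -2.3], [-1.9, 6.6], [2.6, 7.0]]
[ 0.0011  0.0044  0.0113 -0.0092 -0.1102] [[2.1, -1.6], [-0.9, -3.5], [2.2, -1.0], [-2.5, 2.2], [-2.3, 1.3], [1.5, 2.0]]
```

View pics/zheld.png

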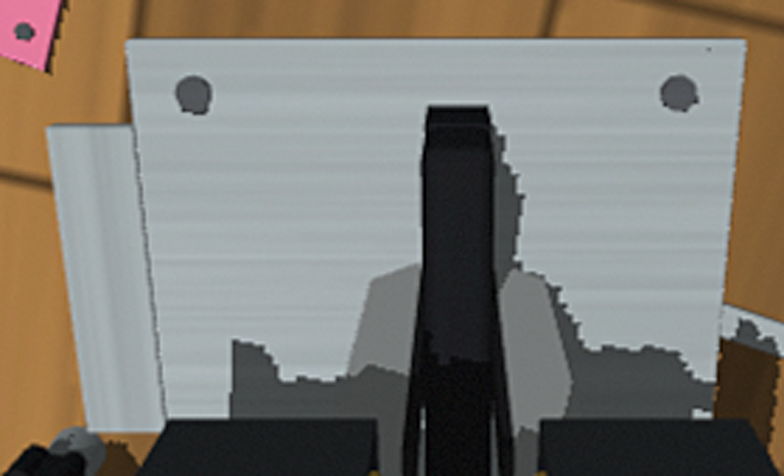

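```bash
sed -i 's/,\[8,45,45\],\[22,45,45\]\]/,[8,45,45],[22,45,45],[8,45,5],[22,45,5]]/; s/,(272.5,179),(295.5,178)\]/,(270.7,193.6),(295.7,193.6),(272.7,177.7),(295,177.7)]/' fh.py; python3 fh.py
```

```text
[ 0.001  -0.0012  0.0023  0.      0.    ] [[-1.9, 0.4], [1.9, 0.4], [-1.5, 1.2], [-1.3, 0.2], [-0.2, -0.6], [2.1, -0.7], [0.3, 0.1], [-0.1, 0.0]]
[ 0.0005 -0.0012  0.0031 -0.0147 -0.0049] [[-1.1, 0.5], [2.1, 0.7], [-0.3, 1.1], [-0.5, -0.4], [-1.3, -0.8], [0.9, -0.8], [0.3, 0.2], [-0.1, 0.2]]
```

```bash
cat >> h.py <<'E'
H0=np.array([.5367,-.1467]);HY=.052
def pose(tx,h,th,ty=0.,yaw=0.,dx=.0007,dy=-.0012,dyaw=.003):
    """tongue underside edge at housing x=tx,y=ty, height h above seat, tilt th (far end up)"""
    Rh=R.from_euler('z',HY).as_matrix()
    Rc=Rh@R.from_euler('z',yaw).as_matrix()@R.from_euler('y',-th).as_matrix()
    tong=np.array([*H0,.05])+Rh@np.array([tx,ty,h])
    tcp=tong+Rc@np.array([.080+.015-dx,-dy,.042])
    Rt=Rc@R.from_euler('z',-dyaw).as_matrix()@np.diag([1,-1,-1.])
    return tcp,rv(Rt)
def tongue_now(s,dx=.0007,dy=-.0012,dyaw=.003):
    Rt=R.from_rotvec(s["tcp_rot"]).as_matrix()
    Rc=Rt@np.diag([1,-1,-1.])@R.from_euler('z',dyaw).as_matrix()
    tong=s["position"]-Rc@np.array([.095-dx,-dy,.042])
    Rh=R.from_euler('z',HY).as_matrix()
    q=Rh.T@(tong-np.array([*H0,.05])); e=Rh.T@Rc
    return (q*1000).round(1), [round(float(v),3) for v in R.from_matrix(e).as_euler('ZYX')]
E
python3 - <<'E'
from h import *
import pickle
for a in [(-.056,.08,.2),(-.056,.02,.2),(-.056,.003,.2),(-.08,.003,.2),(-.08,.001,.0)]:
    p,o=pose(*a);print(a,p.round(3),ctrl.inverse_kinematics(p,o) is not None)
p,o=pose(-.056,.08,.2); ctrl.movep(p,o)
p,o=pose(-.056,.02,.2); ctrl.line_to(p,o,feed=.15)
ctrl.sleep(.2);s=ctrl.read_state();print(tongue_now(s),s["ft_force"],s["time_s"])
fr={}
for n in ["wrist","top","side"]:
    f=ctrl.grab_frame(n);cv2.imwrite(f"pics/hov_{n}.png",f["image"][:,:,::-1]);fr[n]=f
pickle.dump((fr,s),open("hov.pkl","wb"))
E
```

```text
(-0.056, 0.08, 0.2) [ 0.565 -0.144  0.19 ] True
(-0.056, 0.02, 0.2) [ 0.565 -0.144  0.13 ] True
(-0.056, 0.003, 0.2) [ 0.565 -0.144  0.113] True
(-0.08, 0.003, 0.2) [ 0.541 -0.145  0.113] True
(-0.08, 0.001, 0.0) [ 0.551 -0.145  0.093] True
(array([-54.6,  -0.6,  21.5]), [0.001, -0.203, -0.002]) [ 0.02910394  0.20137052 -4.01295893] 13.8333
```

```bash
python3 - <<'E'
import cv2,numpy as np
a=cv2.resize(cv2.imread("pics/hov_wrist.png")[100:400,50:500],None,fx=1.7,fy=1.7)
cv2.imwrite("pics/hw.png",a)
b=cv2.resize(cv2.imread("pics/hov_top.png")[140:260,240:380],None,fx=4,fy=4,interpolation=cv2.INTER_CUBIC)
cv2.imwrite("pics/ht.png",b)
b=cv2.resize(cv2.imread("pics/hov_side.png")[100:250,200:360],None,fx=4,fy=4,interpolation=cv2.INTER_CUBIC)
cv2.imwrite("pics/hs.png",b)
E
```

```text
(no output)
```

View pics/hw.png

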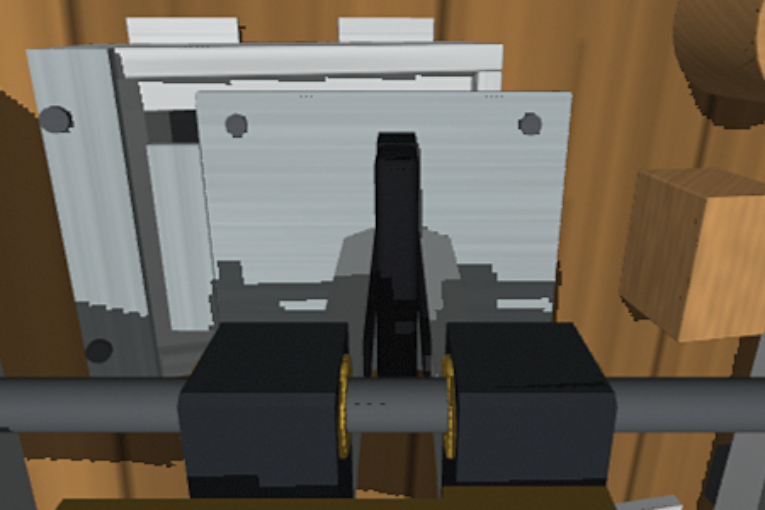

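View pics/ht.png

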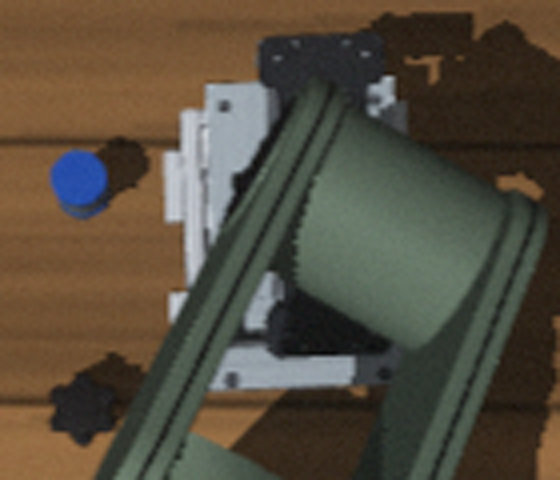

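View pics/hs.png

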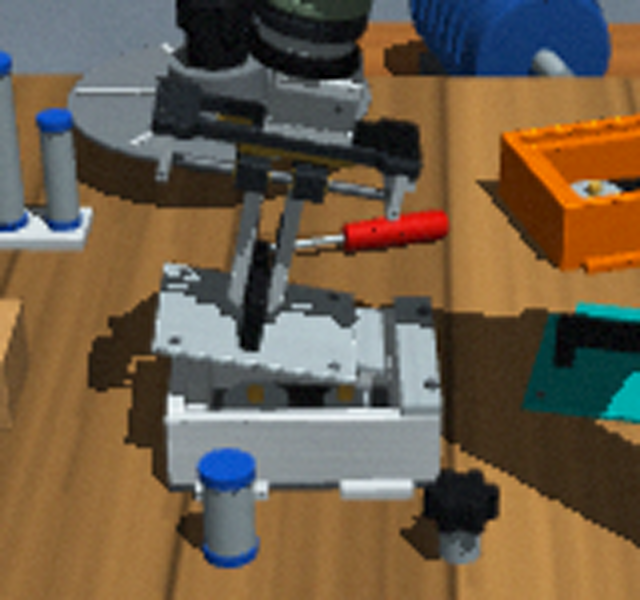

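```bash
python3 - <<'E'
from h import *
import pickle
fr,s=pickle.load(open("hov.pkl","rb"));f=fr["wrist"]
Rh=R.from_euler('z',HY).as_matrix()
Hw=lambda P:np.array(P)/1e3@Rh.T+[*H0,0]
uvh=np.array([(66.5,129.4),(114.7,128.2),(345.9,125.9)])
print((proj(f,Hw([[-94,75.5,68],[-67,75.5,68],[94,75.5,59]]))-uvh).round(1))
Rt=R.from_rotvec(s["tcp_rot"]).as_matrix();Rc=Rt@np.diag([1,-1,-1.])@R.from_euler('z',.003).as_matrix()
C=s["position"]+(np.array([[-60,60,5],[80,60,5],[-80,40,5]])/1e3-[.0143,.0012,.042])@Rc.T
print((proj(f,C)-np.array([(165.3,154.1),(385.9,154.1),(136.5,184.1)])).round(1))
print("mm/px",.25/303)
E
```

```text
[[-2.2 -1. ]
 [-2.5 -0.3]
 [ 0.8 -0.7]]
[[-1.5  0.5]
 [ 1.7 -0.2]
 [-0.3  1.8]]
mm/px 0.0008250825082508251
```

```bash
python3 - <<'E'
from h import *
def rep(t):
    s=ctrl.read_state();print(t,tongue_now(s),s["ft_force"].round(1),round(s["time_s"],2));return s
for h in (.010,.005,.0025):
    p,o=pose(-.056,h,.2,ty=-.0005); ctrl.line_to(p,o,feed=.06); s=rep(h)
    if np.abs(s["ft_force"]-[0,0,-4]).max()>12: print("stop");raise SystemExit
for x in (-.066,-.072,-.077,-.080):
    p,o=pose(x,.0025,.2,ty=-.0005); ctrl.line_to(p,o,feed=.05); s=rep(x)
    if np.abs(s["ft_force"]-[0,0,-4]).max()>15: print("stop");break
for n in ["wrist","side"]:
    f=ctrl.grab_frame(n);cv2.imwrite(f"pics/ins_{n}.png",f["image"][:,:,::-1])
a=cv2.resize(cv2.imread("pics/ins_wrist.png")[100:320,50:450],None,fx=2,fy=2)
b=cv2.resize(cv2.imread("pics/ins_side.png")[120:250,200:360],None,fx=4,fy=4)
cv2.imwrite("pics/iw.png",a);cv2.imwrite("pics/is.png",b)
E
```

```text
0.01 (array([-56.9,  -0. ,   9. ]), [-0.0, -0.198, 0.001]) [-0.   0.1 -3.9] 14.3
0.005 (array([-56.5,  -0.3,   4.5]), [-0.0, -0.199, 0.001]) [-0.1  0.5 -3. ] 14.55
0.0025 (array([-56.2,  -0.4,   2.3]), [-0.0, -0.2, 0.0]) [-0.7  0.1 -4.3] 14.8
-0.066 (array([-66.5,  -0.4,   2.5]), [-0.0, -0.2, 0.0]) [ 0.7  0.4 -3.5] 15.15
-0.072 (array([-72.4,  -0.4,   2.5]), [-0.0, -0.2, 0.0]) [ 0.2  0.4 -4.3] 15.42
-0.077 (array([-77.3,  -0.4,   2.4]), [-0.0, -0.2, 0.0]) [ 0.4 -0.5 -3.9] 15.67
-0.08 (array([-80.2,  -0.5,   2.5]), [-0.0, -0.2, 0.0]) [ 0.2 -0.  -4.4] 15.92
```

View pics/iw.png

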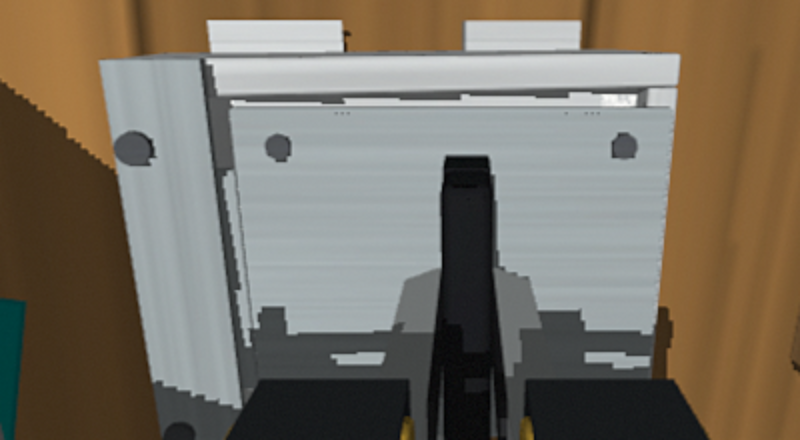

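View pics/is.png

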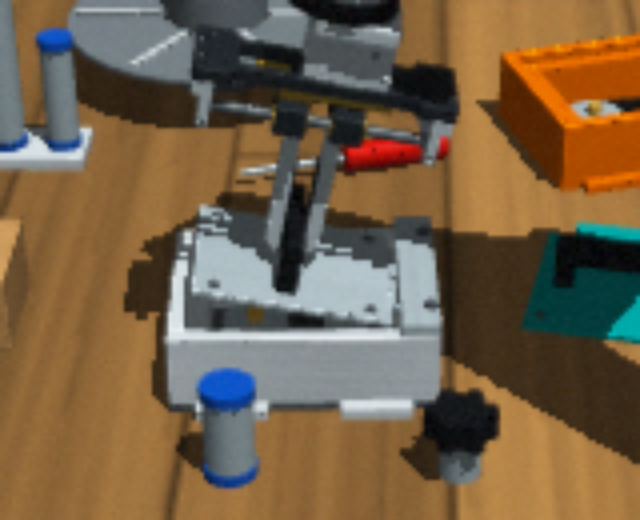

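The tongue is under the lip: only a thin sliver of it shows beyond the lip edge at about (235,180) in the zoomed wrist view. There is no contact force. I now swing the cover down in steps.

```bash
python3 - <<'E'
from h import *
def rep(t):
    s=ctrl.read_state();print(t,tongue_now(s),s["ft_force"].round(1),round(s["time_s"],2));return s
for th,h in ((.15,.002),(.10,.002),(.07,.0015),(.05,.0015),(.035,.0015),(.025,.001),(.015,.001),(.008,.001),(0,.0008),(0,.0)):
    p,o=pose(-.0805,h,th,ty=-.0005); ctrl.line_to(p,o,feed=.04); s=rep((th,h))
    if np.abs(s["ft_force"]-[0,0,-4]).max()>15: print("stop");break
for n in ["wrist","side"]:
    f=ctrl.grab_frame(n);cv2.imwrite(f"pics/dn_{n}.png",f["image"][:,:,::-1])
a=cv2.resize(cv2.imread("pics/dn_wrist.png")[100:320,50:450],None,fx=2,fy=2)
b=cv2.resize(cv2.imread("pics/dn_side.png")[120:250,200:360],None,fx=4,fy=4)
cv2.imwrite("pics/dw.png",a);cv2.imwrite("pics/ds.png",b)
E
```

```text
(0.15, 0.002) (array([-80. ,  -0.5,   1.9]), [0.001, -0.15, 0.0]) [-0.2  0.  -3.9] 16.3
(0.1, 0.002) (array([-80.6,  -0.3,   1.7]), [0.001, -0.1, 0.0]) [ 0.  -0.4 -4.4] 16.57
(0.07, 0.0015) (array([-80.9,  -0.3,   1.3]), [0.0, -0.07, 0.0]) [ 0.9 -0.4 -4.3] 16.82
(0.05, 0.0015) (array([-80.8,  -0.4,   1.4]), [0.0, -0.05, 0.0]) [ 0.5  0.  -5.5] 17.07
(0.035, 0.0015) (array([-80.5,  -0.5,   1.4]), [0.0, -0.035, 0.0]) [-0.2  0.4 -4. ] 17.32
(0.025, 0.001) (array([-80.5,  -0.5,   0.9]), [0.0, -0.025, 0.0]) [ 0.2  0.1 -3.7] 17.57
(0.015, 0.001) (array([-80.4,  -0.5,   0.9]), [0.0, -0.015, -0.0]) [ 0.6  0.2 -4.2] 17.82
(0.008, 0.001) (array([-80.4,  -0.5,   1. ]), [0.0, -0.008, -0.0]) [ 0.1 -0.3 -3.7] 18.07
(0, 0.0008) (array([-80.4,  -0.5,   0.8]), [0.0, 0.0, 0.0]) [-0.6  0.1 -4.2] 18.32
(0, 0.0) (array([-80.5,  -0.5,   0. ]), [0.0, -0.0, -0.0]) [-0.2 -0.  -3.3] 18.57
```

View pics/dw.png

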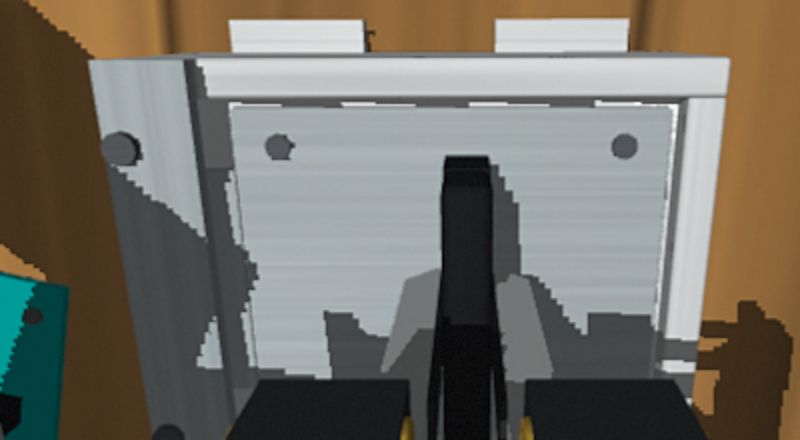

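View pics/ds.png

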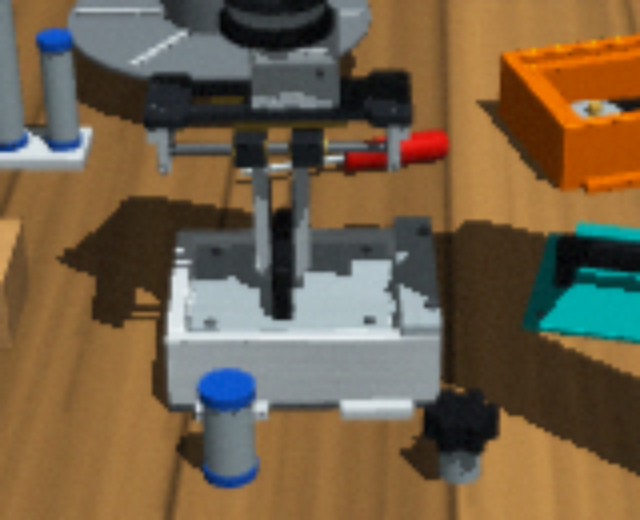

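The cover lies flat inside the recess, with a gap visible on the +x and +y sides. I press it down gently until it touches, then let go.

```bash
python3 - <<'E'
from h import *
for h in (-.0006,-.0012,-.0018):
    p,o=pose(-.0805,h,0,ty=-.0005); ctrl.line_to(p,o,feed=.02); ctrl.sleep(.1)
    s=ctrl.read_state();print(h,tongue_now(s),s["ft_force"].round(1),round(s["time_s"],2))
    if s["ft_force"][2]>2: break
ctrl.release(); ctrl.sleep(.2)
s=ctrl.read_state();print(s["gripper_width"],s["ft_force"])
p=s["position"]
ctrl.line_to([p[0],p[1],.30],feed=.15)
ctrl.sleep(.2)
import pickle
fr={}
for n in ["wrist"]:
    f=ctrl.grab_frame(n);cv2.imwrite(f"pics/end_{n}.png",f["image"][:,:,::-1]);fr[n]=f
q=ctrl.read_state()["joints"].copy();q[0]=.6;q[5]=0
ctrl.set_joints(q);ctrl.sleep(.2)
for n in ["top","side"]:
    f=ctrl.grab_frame(n);cv2.imwrite(f"pics/end_{n}.png",f["image"][:,:,::-1]);fr[n]=f
pickle.dump(fr,open("end.pkl","wb"))
print(ctrl.read_state()["time_s"])
b=cv2.resize(cv2.imread("pics/end_side.png")[140:240,220:330],None,fx=5,fy=5,interpolation=cv2.INTER_CUBIC)
cv2.imwrite("pics/es.png",b)
E
python3 -c "
import cv2
cv2.imwrite('pics/ew.png',cv2.resize(cv2.imread('pics/end_wrist.png')[90:270,190:400],None,fx=3.3,fy=3.3,interpolation=cv2.INTER_CUBIC))"
```

```text
-0.0006 (array([-80.5,  -0.5,  -0.1]), [0.0, -0.0, -0.0]) [-2.4  1.2  1.7] 19.02
-0.0012 (array([-80.5,  -0.5,  -0.1]), [0.0, 0.0, -0.0]) [-3.2  1.2  6.6] 19.38
0.09380586747019096 [-0.23816407 -0.10322613  0.31703266]
24.9333
```

View pics/ew.png

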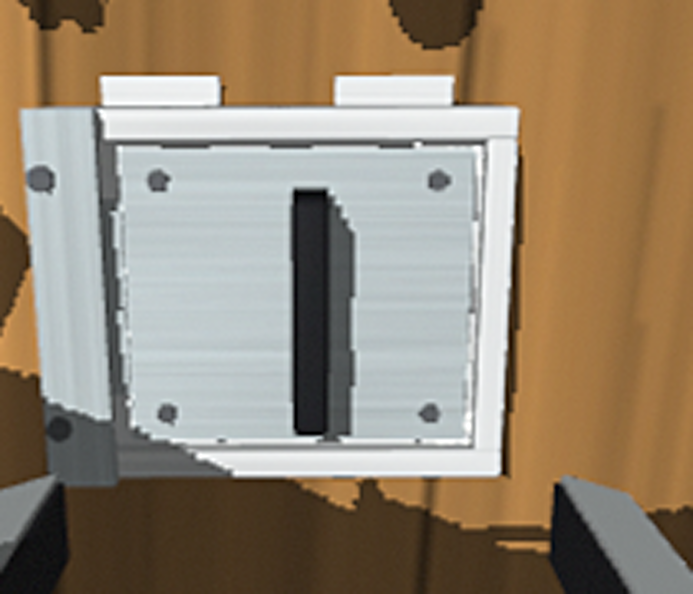

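View pics/es.png

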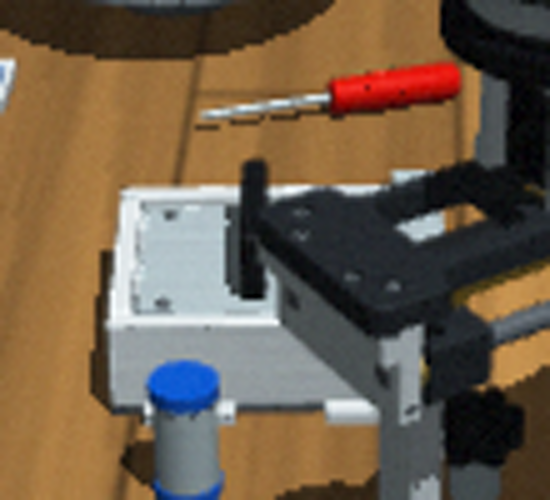

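View pics/end_top.png

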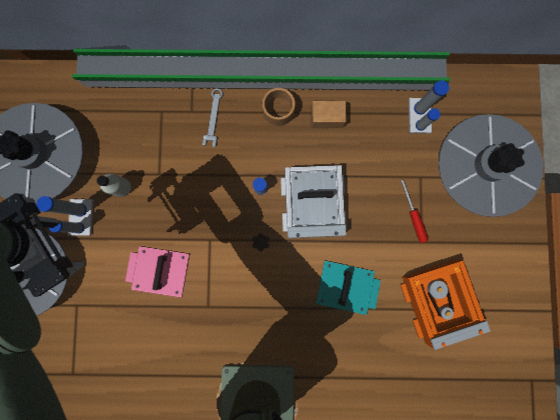

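```bash
python3 - <<'E'
from h import *
s=ctrl.read_state();print(s["position"],s["ft_force"],s["gripper_width"])
ctrl.close_job()
E
```

```text
[0.41595002 0.3883247  0.29930555] [-0.47434601 -0.36883254  0.61945539] 0.09366484432195983
the job is handed in; nothing more can be done
```

The cover is seated in the housing and released, and I handed the job in at about 25 s of the 48 s allowed. No verdict was reported.

I gripped the cover by its handle and slid the tongue under the lip tilted 0.2 rad. By robot kinematics the tongue was about 13 mm past the lip's edge and 2.5 mm above the seat. I then swung the far end down in steps and pressed to about 7 N of contact before letting go.

**Cover:**
- **Position by kinematics at contact:** the tongue edge was at housing x -80.5 mm. Its height was within 0.1 mm of the seat, the cover was about 0.7 mm off centre and the tilt was about 0.
- **Pictures after release:** the plate lies flat inside the walls with its tongue under the lip. The +x end was clear in both views, but the gripper hid the lip end from the side camera. I did not measure the cover's pose again after letting go.

**Surroundings:**
- **Bystanders:** they stand where they were in the first top view. I compared this by eye, not by measurement.
- **Arm:** it was clear, at 0.30 m height, with force readings below 1 N.

**Disagreements:** the housing and cover positions differed by 1–2 px (about 1–1.5 mm) between pictures, which is within the play.

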